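# Seat a wheel and hold the telescoping lens over it

### The job

Put the loose black wheel flat and fully home in the round nest of the aluminium fixture and let go of it. Then squeeze the release button on the side of the telescoping lens arm's grip, pull the arm out past its first stop to the second stop so that the lens stands over the wheel, and finish still holding it there with the button squeezed: the arm springs back if let go. Leave the wheel in its nest, and leave the white cap, the spacer ring and the screwdriver where they are.

Things in the scene. Friction and masses are not known exactly. Their poses are not given: they have to be found in the camera images.
- wheel: Loose black plastic wheel, a plain solid disc 50 mm in diameter and 24 mm thick, both faces alike, 40 to 85 g. Lies flat on the bench. Origin: centre of its underside; z is its axis, up.
- wheel_centre (a point): Centre of the wheel, 12 mm above its underside.
- fixture: The aluminium fixture, bolted down, place and yaw differ each time. Origin on the bench under the round nest's centre; z up, -y is the way the lens arm pulls out, +x the release button's side. 110 mm wide (x), from y = -140 to +370 mm. The plate with the nests (top 24 mm above the bench) ends at y = +60; 80 mm to -y of the round nest is a 38 mm square nest, not used.
- nest (a point): Centre of the floor of the round nest, a cavity 53 mm in diameter and 10 mm deep in the fixture's plate. The floor is 14 mm above the bench. A seated wheel stands 14 mm proud of the plate, its centre 12 mm above this point. Axes as the fixture's.
- grip: Grip block of the lens arm, black plastic, 34 mm wide (x), 36 long (y), 40 tall. Origin: its centre, 85 mm above the bench; axes as the fixture's. Pushed in it lies 175 mm to +y of the nest, at the second stop 55 mm. It slides straight along y and cannot turn. Free above; 53 mm free beneath. Behind it (+y) are two tubes, 14 and 19 mm thick, and the 25 mm sleeve, 40 mm from the pushed-in centre.
- button_face (a point): Centre of the outer face of the round steel release button (24 mm in diameter) on the grip's +x side, 25 mm from the grip's centre; it stands 8 mm proud. Pressed fully in (towards -x) it stands 3 mm proud. Taken between the fingers from above, one on the button and one on the opposite (-x) side of the grip, it is 42 mm wide, 37 mm once squeezed.
- release_button (a joint): Travel of the button: 0 out, 0.005 m fully in. Sprung: about 2.4 N to start, 6.4 N fully in. Pushed in, the arm is latched and cannot be pulled until the button is in by about 3 mm; keep it squeezed while pulling.
- stage_a (a joint): Travel of the thin tube that carries the grip: 0 pushed in, 0.060 m out. It comes out first, against a return spring of about 2 to 3 N. Its end is the first stop.
- stage_b (a joint): Travel of the thicker tube: 0 pushed in, 0.060 m out, against a return spring of about 5 to 6 N; it comes out after the thin one. Both tubes fully out (grip moved 120 mm) is the second stop, a hard end.
- lens (a point): Centre of the round lens (52 mm in diameter, 8 mm thick, lower face 71 mm above the bench), fixed to the grip 55 mm to -y of its centre; over the round nest's centre at the second stop.
- cap: Bystander: white plastic cap, 38 mm in diameter, 28 mm tall, stands on the bench (it may have either of two places, the wheel the other). Origin: centre of its underside.
- spacer: Bystander: black ring 34 mm in diameter, 12 mm tall, hole 16 mm. Origin: centre of its underside.
- screwdriver: Bystander: a screwdriver lying on the bench beyond the fixture.
There are look-alikes about, which are no part of the job. Leave any blue or yellow look-alike of the wheel alone.

How it is judged (in metres and radians):
On the way, in this order (a step that is already met when the one before it is completed fails the run):
1. the wheel lies fully home in the round nest and is let go (horizontal distance between wheel_centre and nest below 0.004 m and z of wheel_centre in the frame of nest between 0.008 and 0.0145 m and angle between the z axis of wheel and the z axis of nest, either way round below 0.08 rad and contact force between the fingers and wheel below 0.1 N and linear speed of wheel below 0.02 m/s), for 0.2 s.
2. the release button is squeezed while the arm is still pushed in (value of joint release_button above 0.0035 m and value of joint each of stage_a, stage_b below 0.015 m and contact force between the fingers and grip above 2 N), for 0.05 s.
3. the arm is pulled out to the second stop (value of joint each of stage_a, stage_b above 0.057 m), for 0.2 s.
At the end, for the whole second after the job is handed in: The wheel lies in the round nest, centre within 4 mm, less than 2.5 mm above fully home and flat within 0.08 rad, untouched by the fingers; both tubes are within 4 mm of fully out, the release button is in by more than 3.5 mm and the fingers hold the grip with more than 4 N, the grip at rest (all of step 1 and value of joint each of stage_a, stage_b above 0.056 m and value of joint release_button above 0.0035 m and contact force between the fingers and grip above 4 N and linear speed of grip below 0.02 m/s); the arm keeps its last pose, push and grip.
It fails at once if the cap, spacer or screwdriver is moved by more than 30 mm (distance of any of cap, spacer, screwdriver from where it was at the start of the episode above 0.03 m).
It also fails if it takes over 51 s, if anything falls off the work surface, if the arm or the gripper's body presses on something with over 40 N, if the wrist force passes 120 N, or if a joint passes its speed limit or range.

### The arm

A 6-joint arm with a two-finger parallel gripper is mounted at the origin on the work surface. World frame = base frame: x ahead of the robot, y to its left, z up, the work surface at z = 0. Lengths are in m, angles in degrees, forces in N, time in s.
With the tool pointing down it reaches from about 0.375 to 0.975 m from the base axis. Payload 3.8 kg.
Tool frame: the origin (TCP) lies between the finger pads; the fingertips stand 14 mm ahead of it and the grasp point (between the pads) lies 5 mm behind it; z points along the fingers, y is the line along which they close (so a half turn about z gives the same grasp; the last joint's range is limited). The gripper opens to 88 mm and grips with 3 to 60 N. Pads are 18 mm wide; open, the fingers measure 123 mm over their backs; the gripper's body (75 mm by 187 mm) begins 45 mm behind the grasp point.
Start: joints at [-73.906, 15.12, 91.902, -0, 72.978, -2.114], TCP at [0.211, -0.641, 0.253] pointing down, gripper open.
Joint ranges: [-150.88, 150.88], [-54.13, 125.18], [17.81, 147.31], [-75.09, 255.09], [0, 152.58], [-146.25, 146.25]. Speed limits (degrees/s): [147.25, 147.25, 180, 180, 180, 180].

### API

Orientations are given as a 3x3 rotation matrix whose columns are the frame's x, y, z axes.
In Python, from workcell import robot, snapshot, camera_params, job_done gives the robot as it stands. Calls block until the motion is done:
- robot.reach(position, orientation): joint-space move of the TCP to a pose.
- robot.movel(position, velocity=0.15, orientation=None): straight line of the TCP; orientation=None keeps the orientation; velocity is the mean speed in m/s.
- robot.set_joints(angles): joint-space move.
- robot.move_gripper(opening, grip_force=None): opening from 0.0 (shut) to 1.0 (fully open); grip_force is the grip in N (None keeps the last); returns when the fingers have stopped.
- robot.pause(seconds).
- robot.ik(position, orientation): joint angles nearest the present ones, or None.
- snapshot(name): name is "scene" or "top"; returns the picture (384x512x3 uint8, red, green, blue); there is no depth.
- camera_params(name): a dict with "mtx" (3x3 intrinsics, pixels), "rvec" (rotation vector, rad) and "tvec" (3), from world to camera coordinates, as OpenCV has them. Camera axes: x right, y down, z forward; pixel columns grow to the right and rows downward; lengths in m; the calibration is good to about 2 mm. A picture is of the moment at which its call begins. camera_params takes no time and is no camera call.
A pose or a line that the arm cannot do raises robot.Unreachable and nothing moves.
- job_done(): hands the job in; it is judged then, once.
Readings, each from a call of its own:
- robot.read_time(): time.
- robot.read_joint_positions(): joint angles.
- robot.read_joint_velocities(): joint speeds.
- robot.read_effort(): joint torques, N m.
- robot.read_tool_pos(): TCP position.
- robot.read_orientation(): TCP orientation.
- robot.read_force(): force on the tool from outside, world axes, zero at the start.
- robot.read_wrist_torque(): the same for the moment, N m.
- robot.read_gripper_width(): opening from 0.0 (shut) to 1.0 (fully open).
- robot.read_grasp_force(): force on a finger pad.
Only numpy, scipy, OpenCV 4.12 (cv2) and the standard library are available. Lean on these libraries where they do the work, as an engineer would, in place of code of your own. Each camera call takes 0.05 s, during which the arm holds its last target. There are 200 camera calls.

## Working session

There is one attempt and no reset: what is moved stays moved. The work goes in short steps, each a Python script; the robot and the scene stay as the last script left them, time stands still between calls to the robot, and variables do not carry over. Pictures are saved under pics/ and viewed, at most 10 in all, crops included, and the job is handed in when it is done.

```bash
mkdir -p pics; ls
python3 - <<'E'
from workcell import *
import cv2
for n in("scene","top"):
    cv2.imwrite(f"pics/{n}0.png",snapshot(n)[:,:,::-1]); p=camera_params(n); print(n,p)
print(robot.read_time())
E
```

```text
pics
scene {'mtx': array([[493.9238961 ,   0.        , 251.8330091 ],
       [  0.        , 493.9238961 , 193.48701734],
       [  0.        ,   0.        ,   1.        ]]), 'rvec': array([ 2.06458547,  0.89428969, -0.4516534 ]), 'tvec': array([-0.34680375, -0.2252554 ,  1.65789926])}
top {'mtx': array([[487.10381697,   0.        , 261.01084973],
       [  0.        , 487.10381697, 192.34650512],
       [  0.        ,   0.        ,   1.        ]]), 'rvec': array([ 2.17834844, -2.14398765,  0.08851984]), 'tvec': array([-0.10477636,  0.58196019,  1.17890554])}
0.1
```

View pics/scene0.png

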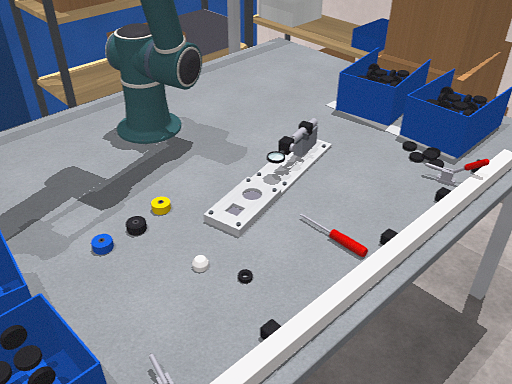

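View pics/top0.png

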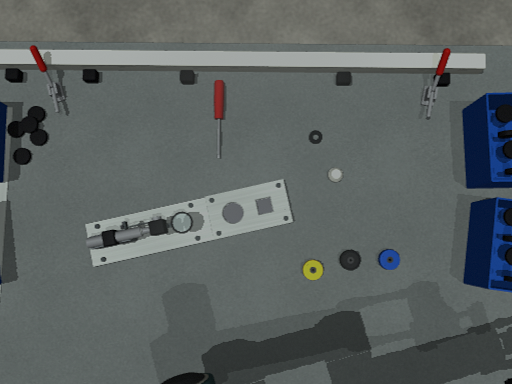

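The scene is clear. In the top view the wheel is at about (350,260), between the yellow and blue look-alikes. The round nest is at (232,212), the square nest at (264,206), the lens at (181,222), and the grip near (158,227). The cap is at (335,175) and the spacer at (316,137).

```bash
cat > h.py <<'E'
import numpy as np, cv2
from workcell import *
def cam(n):
    p=camera_params(n); R=cv2.Rodrigues(p["rvec"])[0]; return p["mtx"],R,np.array(p["tvec"])
def ray(n,uv,z):
    K,R,t=cam(n); d=R.T@np.linalg.inv(K)@np.array([uv[0],uv[1],1.]); c=-R.T@t
    return c+d*(z-c[2])/d[2]
def proj(n,P):
    p=camera_params(n); return cv2.projectPoints(np.array(P,float).reshape(-1,1,3),p["rvec"],p["tvec"],p["mtx"],None)[0].reshape(-1,2)
def blob(mask,near):
    cs=cv2.findContours(mask.astype(np.uint8),cv2.RETR_LIST,cv2.CHAIN_APPROX_NONE)[0]
    cs=[c for c in cs if cv2.contourArea(c)>30]
    return min(cs,key=lambda c:np.hypot(*(np.array(cv2.minEnclosingCircle(c)[0])-near)))
def Rd(yaw):  # tool down, tool y along (cos yaw, sin yaw)
    y=np.array([np.cos(yaw),np.sin(yaw),0]); z=np.array([0,0,-1.]); return np.column_stack([np.cross(y,z),y,z])
E
python3 - <<'E'
from h import *
im=cv2.imread("pics/top0.png"); g=cv2.cvtColor(im,cv2.COLOR_BGR2GRAY)
print("row212",g[212,212:250],"row260",g[260,334:368])
m=(g>150)&(g<=255)
c=blob(g<70,(350,260)); e=cv2.fitEllipse(c); print("wheel",e)
print(ray("top",e[0],.024), [np.linalg.norm(ray("top",(e[0][0]+s/2,e[0][1]),.024)-ray("top",(e[0][0]-s/2,e[0][1]),.024)) for s in e[1]])
for nm,near in(("nest",(232,212)),("sq",(264,206))):
    for th in (130,150):
        c=blob(g<th,near); M=cv2.moments(c); q=(M["m10"]/M["m00"],M["m01"]/M["m00"]); print(nm,th,q,cv2.fitEllipse(c),ray("top",q,.024))
c=blob(g>140,(189,222)); r=cv2.minAreaRect(max(cv2.findContours(((g>140)&(np.arange(384)[:,None]>150)&(np.arange(384)[:,None]<290)).astype(np.uint8),0,1)[0],key=cv2.contourArea))
b=cv2.boxPoints(r); print(r); print(np.array([ray("top",x,.024) for x in b]))
cv2.imwrite("pics/crop1.png",cv2.resize(im[170:275,80:300],None,fx=3.6,fy=3.6,interpolation=cv2.INTER_CUBIC))
E
```

```text
row212 [162 163 162 162 162 162 165 164 167 151 106  89  99 100 100 100  99  99
  98  99  98  99  99  99  99  98  99  98  99  99  91 119 155 163 162 162
 162 162] row260 [ 98  98  99  96  82  56  28  38  40  43  42  43  42  54  64  50  27  35
  55  57  45  41  41  42  38  31  39  80 102 101 101  99  99  99]
wheel ((349.6091613769531, 259.4814147949219), (20.31195068359375, 21.08538055419922), 99.52162170410156)
[ 0.42225581 -0.31486883  0.024     ] [np.float64(0.049522717002901645), np.float64(0.05140842260580977)]
nest 130 (232.22337278106508, 212.40828402366864) ((232.24075317382812, 212.40728759765625), (20.622791290283203, 21.023805618286133), 165.9241943359375) [ 0.53292471 -0.02488404  0.024     ]
nest 150 (232.37665298677607, 212.35886912904695) ((232.3831787109375, 212.36563110351562), (21.352378845214844, 21.865278244018555), 130.16766357421875) [ 0.53305331 -0.02526173  0.024     ]
sq 130 (263.7228637413395, 205.37028483448805) ((263.74188232421875, 205.3564910888672), (17.3165283203125, 17.603933334350586), 166.9236602783203) [ 0.55162414 -0.10269982  0.024     ]
sq 150 (263.84090909090907, 205.28305785123968) ((263.8775634765625, 205.1976318359375), (18.291215896606445, 18.510334014892578), 57.1673583984375) [ 0.55184551 -0.10298908  0.024     ]
((187.8910675048828, 222.44020080566406), (43.82834243774414, 203.82699584960938), 77.3349380493164)
[[ 0.49973425  0.34442363  0.024     ]
 [ 0.61893245 -0.14846562  0.024     ]
 [ 0.51284619 -0.17349502  0.024     ]
 [ 0.39494745  0.31495618  0.024     ]]
```

View pics/crop1.png

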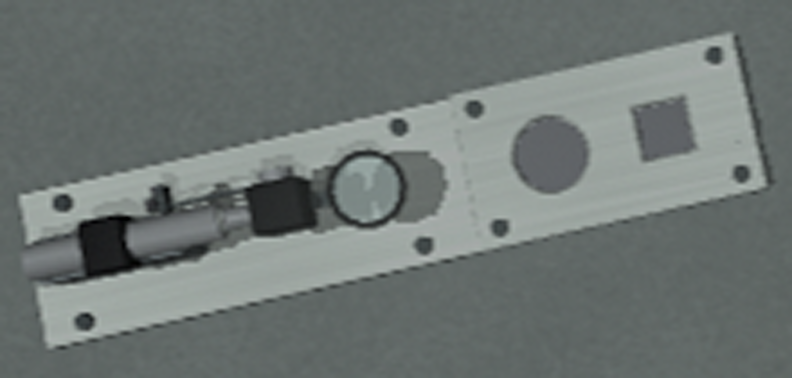

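In the crop, the nest is a clean circle at full-image (232.3,212.4). The fixture yaw is about 13.6°, and the arm runs left along the fixture axis. Next I pick the wheel and hover over the nest.

Run:
```python
from h import *
yaw=np.radians(13.56); w=np.array([.4223,-.3149]); n=np.array([.5330,-.0251])
best=None
for k in (0,np.pi):
    R=Rd(yaw+k); js=[robot.ik([*w,.15],R),robot.ik([*n,.12],R),robot.ik([.492,.145,.083],R)]
    print(k,[None if j is None else np.round(j,0) for j in js])
    s=max(abs(np.array(j)[5]) if j is not None else 999 for j in js)
    if best is None or s<best[0]: best=(s,k)
k=best[1]; R=Rd(yaw+k); print("k",k); open("k.txt","w").write(str(k))
robot.reach([*w,.10],R); robot.movel([*w,.026],.12)
robot.move_gripper(0.5,20)
print(robot.read_gripper_width()*88,robot.read_grasp_force())
robot.movel([*w,.10],.15); robot.reach([*n,.10],R); robot.movel([*n,.062],.1)
robot.pause(.2)
print(robot.read_gripper_width()*88,robot.read_grasp_force(),robot.read_tool_pos(),robot.read_time())
im=[snapshot(c)[:,:,::-1] for c in("scene","top")]
for c,i in zip(("scene","top"),im): cv2.imwrite(f"pics/{c}1.png",i)
a=cv2.resize(im[0][130:260,180:340],(640,520),interpolation=2); cv2.imwrite("pics/s1c.png",a)
```

```text
0 [array([-39.,   4., 116.,  -0.,  60., -53.]), array([ -5.,   7., 117.,  -0.,  56., -19.]), array([ 14.,   8., 120.,  -0.,  52.,   0.])]
3.141592653589793 [array([-39.,   4., 116.,  -0.,  60., 127.]), None, None]
k 0
49.072959695621634 20.000272347824648
49.05802452302148 19.999802391976118 [ 0.53372989 -0.02526951  0.06281213] 5.6417
```

View pics/s1c.png

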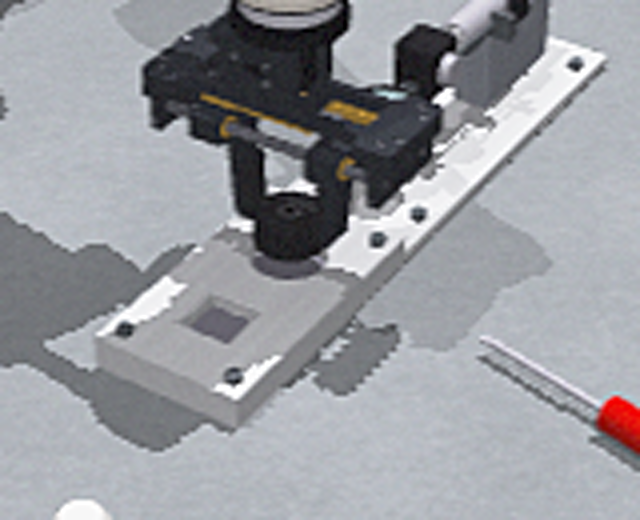

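The wheel is gripped level about 24 mm above the plate, at crop (290,225), with the nest's front rim visible beneath it. I'll compare the two cameras' nest estimates, then lower with force feedback and search if needed.

Run:
```python
from h import *
im=cv2.imread("pics/scene0.png"); g=cv2.cvtColor(im,cv2.COLOR_BGR2GRAY)
n=[.533,-.0251]; u=proj("scene",[[*n,.024]])[0]; print("expected px",u); x,y=np.round(u).astype(int)
for th in(150,165,180):
    c=blob(g[y-20:y+20,x-25:x+25]<th,(25,20)); e=cv2.fitEllipse(c); q=np.array(e[0])+[x-25,y-20]; print(th,q,e[1],ray("scene",q,.024))
uw=proj("scene",[[.4223,-.3149,.012]])[0]; c=blob(g<75,uw); xx,yy,w,h=cv2.boundingRect(c); M=cv2.moments(c)
print("wheel scene",uw,(xx+w/2-.5,yy+h/2-.5),w,h,ray("scene",(xx+w/2-.5,yy+h/2-.5),.012))
# held wheel in scene: dark extents per row
g1=cv2.cvtColor(cv2.imread("pics/scene1.png"),cv2.COLOR_BGR2GRAY)
uh=proj("scene",[[.5337,-.0253,.048]])[0]; print(uh)
for r in range(182,196): print(r,g1[r,238:268])
```

```text
expected px [251.42976613 192.68695863]
150 [251.84860802 193.4504509 ] (10.513347625732422, 18.105955123901367) [ 0.53625262 -0.02661314  0.024     ]
165 [251.7432785  193.42555809] (10.734457015991211, 18.302425384521484) [ 0.53597951 -0.02674156  0.024     ]
180 [251.60203743 193.49354935] (10.950801849365234, 18.95121955871582) [ 0.53594286 -0.02722192  0.024     ]
wheel scene [136.15838015 224.81843239] (136.0, 225.5) 21 20 [ 0.42427481 -0.3166151   0.012     ]
[251.52908749 185.52996547]
182 [145  66  23  30  35  28  34  31  31  32  33  55  61  29   0  38  55  41
  31  54  55  45  27  42  43  37  39  35  22  97]
183 [194 129  47  22  23  23  34  38  39  36  33  46  54  53  48  53  78  51
  37  27  34  32  36  42  41  42  34  35  22 119]
184 [217 199 151  99  46  20  33  36  34  36  36  33  37  45  52  47  30  27
  32  29  38  37  43  41  46  41  40  33  10 235]
185 [232 232 239 252 234 126  19  31  36  44  43  39  29  32  30  31  32  40
  30  38  36  35  35  40  35  42  35  35  31 219]
186 [237 237 236 242 218 118  17  37  30  36  33  35  40  40  39  37  35  34
  29  33  36  35
[... 476 characters left out ...]
 32  36  25  31
  31  38  35  31  38  33  24 111 224 234 224 221]
191 [175 146 130 135 145  96  33  32  33  32  38  27  41  22  29  31  36  31
  30  30  25  31  29  18 115 225 234 223 220 220]
192 [137 123 129 135 126 108  55  22  25  30  35  37  29  31  33  26  36  32
  31  25  24  13  63 140 231 237 224 222 219 219]
193 [166 171 142 127 123 131 153 105  31  28  28  26  33  37  34  26  30  22
  30  20  21  49 115 145 221 227 220 219 220 222]
194 [165 165 167 164 134 103  82  85  79  51  36  16  24  30  20  29  27  25
  25  76 146 159 121 109 207 226 220 220 223 222]
195 [163 164 163 168 140  90  77  80  86  91  81  79  67  58  57  59  55  71
  87  87  80 133 142 161 220 225 222 224 224 222]
```

Run:
```python
from h import *
from scipy.optimize import least_squares
px=[(265.7,188),(264,189),(262.9,190),(261.9,191),(260.2,192),(259,193),(256.8,194),(247,194),(245.2,193),(244,192),(249,194.7),(254.5,194.7)]
P=np.array([ray("scene",p,.0628-.026)[:2] for p in px])
for s in (px,px[1:],px[:7]):
    P=np.array([ray("scene",p,.0628-.026)[:2] for p in s])
    r=least_squares(lambda c:np.hypot(*(P-c).T)-.025,[.533,-.025]); print(r.x,np.round(r.fun*1e3,1))
```

```text
[ 0.53749606 -0.02229358] [ 8.2  3.2  0.6 -0.9 -2.9 -2.3 -1.6  2.2  2.4  2.7  2.1 -0.1]
[ 0.53682252 -0.02352129] [ 4.6  1.8  0.2 -2.  -1.6 -1.3  1.2  1.2  1.4  1.3 -0.3]
[ 0.53610797 -0.01528968] [ 3.7 -0.3 -1.7 -1.7 -1.8  0.4  2.9]
```

Run:
```python
from h import *
c=np.array([.5332,-.0265]); 
robot.movel([*c,.054],.08); robot.pause(.2); f0=robot.read_force()[2]; print("f0",f0,robot.read_tool_pos())
ok=False
offs=[(0,0)]+[(r*np.cos(a),r*np.sin(a)) for r,m in((.0012,6),(.0024,10)) for a in np.arange(m)*2*np.pi/m]
z=.054
def down(p,z,zmin):
    while z>zmin:
        z-=.001; robot.movel([*p,z],.04)
        if abs(robot.read_force()[2]-f0)>6: return z,False
    return z,True
for i,o in enumerate(offs):
    p=c+o
    if i: robot.movel([*p,z],.02)
    z,ok=down(p,z,.0445)
    print(i,np.round(o,4),round(z,4),np.round(robot.read_tool_pos(),4),np.round(robot.read_force(),1),robot.read_time())
    if ok or robot.read_time()>17: break
```

```text
f0 0.11439050652061944 [ 0.53321973 -0.02648121  0.05397574]
0 [0 0] 0.044 [ 0.5331 -0.0264  0.044 ] [-0.9  3.6  1.3] 8.6917
```

Run:
```python
from h import *
p=np.array([.5332,-.0260]); z=.044
robot.movel([*p,z],.03); print(np.round(robot.read_force(),1))
while z>.0392:
    z-=.0008; robot.movel([*p,z],.03); f=robot.read_force()
    if f[2]>8: break
print(z,robot.read_tool_pos(),np.round(f,1))
robot.move_gripper(.72); robot.pause(.1); print(robot.read_force(),robot.read_gripper_width()*88)
robot.movel([*p,.10],.15); robot.pause(.2); print(robot.read_time())
robot.reach([.45,.06,.2],robot.read_orientation()); 
for c in("scene","top"): cv2.imwrite(f"pics/{c}2.png",snapshot(c)[:,:,::-1])
a=cv2.imread("pics/scene2.png")[120:250,190:350]; b=cv2.imread("pics/top2.png")[160:290,90:310]
cv2.imwrite("pics/c2.png",np.hstack([cv2.resize(a,(400,325),interpolation=2),cv2.resize(b,(400,325),interpolation=2)]))
```

```text
[-1.2  1.8  0.3]
0.039199999999999985 [ 0.53336053 -0.0260331   0.04018815] [-4.6  2.   8.2]
[-0.04765319 -0.12516059  0.22311271] 63.50940789335836
11.7083
```

View pics/c2.png

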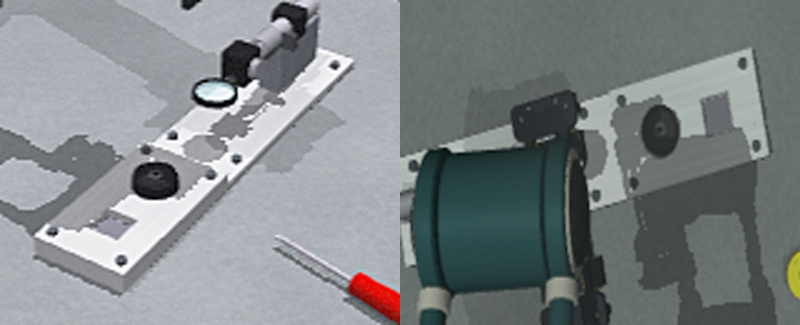

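The wheel sits flat and home: contact came at TCP z 0.0402, exactly the expected seated height. Next I take the grip with one finger on the button, then pull.

Run:
```python
from h import *
yaw=np.radians(13.56); R=Rd(yaw); ex=np.array([np.cos(yaw),np.sin(yaw)]); ey=np.array([-ex[1],ex[0]])
n=np.array([.5331,-.0262]); g=n+.175*ey+.002*ex
robot.move_gripper(1.0); robot.reach([*g,.19],R); robot.movel([*g,.083],.15); print(np.round(robot.read_force(),1))
robot.move_gripper(.3,25); robot.pause(.2)
F=robot.read_force(); print(robot.read_gripper_width()*88,robot.read_grasp_force(),"fx",F[:2]@ex,"fy",F[:2]@ey,F[2],robot.read_tool_pos(),robot.read_time())
cv2.imwrite("pics/s3.png",cv2.resize(snapshot("scene")[:,:,::-1][100:230,200:360],(640,520),interpolation=2))
```

```text
[ 0.   0.2 -0.2]
36.650679918138984 24.99656575731933 fx -5.734786969505172 fy 0.15242317965363567 5.09175995078285 [0.49312276 0.14421419 0.08294185] 15.375
```

View pics/s3.png

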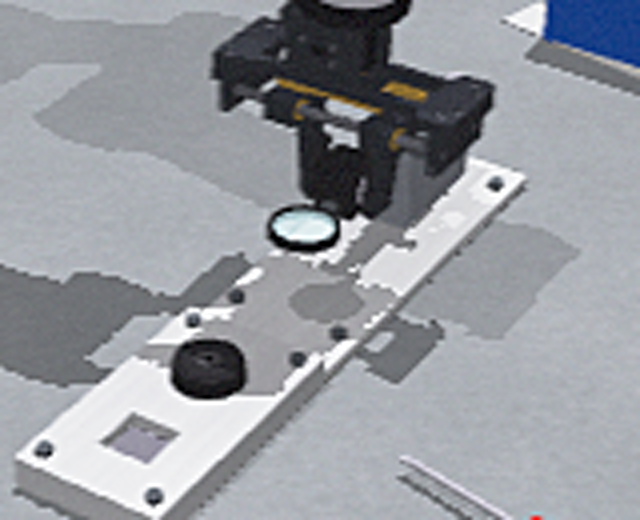

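The grip is held between the fingers and the button is in (width 36.7 mm, i.e. squeezed). The wheel is still in its nest. Now the pull, with force monitoring near the stop.

Run:
```python
from h import *
yaw=np.radians(13.56); ex=np.array([np.cos(yaw),np.sin(yaw)]); ey=np.array([-ex[1],ex[0]])
n=np.array([.5331,-.0262]); g=n+.175*ey+.0008*ex
robot.move_gripper(.3,35)
def rep(d):
    F=robot.read_force(); t=robot.read_tool_pos(); print(d,"fx %.1f fy %.1f fz %.1f"%(F[:2]@ex,F[:2]@ey,F[2]),"trav %.1f"%(1e3*(n+.175*ey-t[:2])@ey),"w %.2f"%(robot.read_gripper_width()*88),"z %.4f"%t[2],"t %.1f"%robot.read_time()); return F[:2]@ey
for d in (.03,.058,.09,.112): 
    robot.movel([*(g-d*ey),.083],.06); rep(d)
while d<.126:
    d+=.001; robot.movel([*(g-d*ey),.083],.03)
    if rep(d)>16: break
robot.pause(.3); rep(d)
for c in("scene","top"): cv2.imwrite(f"pics/{c}4.png",snapshot(c)[:,:,::-1])
a=cv2.imread("pics/scene4.png")[100:230,190:350]; b=cv2.imread("pics/top4.png")[160:290,80:300]
cv2.imwrite("pics/c4.png",np.hstack([cv2.resize(a,(400,325),interpolation=2),cv2.resize(b,(400,325),interpolation=2)]))
```

```text
0.03 fx -1.1 fy 2.3 fz 2.9 trav 30.2 w 36.39 z 0.0830 t 16.3
0.058 fx -0.5 fy 2.8 fz 1.8 trav 58.4 w 36.33 z 0.0830 t 16.9
0.09 fx 0.2 fy 5.2 fz 2.2 trav 89.6 w 36.33 z 0.0830 t 17.6
0.112 fx 0.7 fy 6.6 fz 2.0 trav 111.5 w 36.66 z 0.0830 t 18.1
0.113 fx 0.6 fy 5.6 fz 2.1 trav 112.3 w 36.42 z 0.0830 t 18.4
0.114 fx -0.4 fy 4.5 fz 1.7 trav 113.3 w 36.26 z 0.0830 t 18.6
0.115 fx -0.1 fy 5.7 fz 2.5 trav 114.2 w 36.43 z 0.0830 t 18.9
0.116 fx 0.4 fy 5.5 fz 2.7 trav 115.2 w 36.23 z 0.0830 t 19.1
0.117 fx 0.1 fy 5.5 fz 2.6 trav 116.2 w 36.04 z 0.0830 t 19.4
0.11800000000000001 fx 0.6 fy 5.7 fz 2.4 trav 117.2 w 36.32 z 0.0830 t 19.6
0.11900000000000001 fx 0.7 fy 7.2 fz 3.4 trav 118.2 w 36.51 z 0.0830 t 19.9
0.12000000000000001 fx 0.6 fy 5.7 fz 2.0 trav 119.2 w 36.57 z 0.0830 t 20.1
0.12100000000000001 fx 0.4 fy 5.7 fz 2.6 trav 120.1 w 36.93 z 0.0830 t 20.4
0.12200000000000001 fx 0.1 fy 9.7 fz 2.3 trav 120.2 w 36.30 z 0.0830 t 20.6
0.12300000000000001 fx 1.2 fy 13.4 fz 3.0 trav 120.3 w 36.20 z 0.0830 t 20.9
0.12400000000000001 fx 1.2 fy 17.4 fz 2.5 trav 120.4 w 36.52 z 0.0829 t 21.1
0.12400000000000001 fx 0.8 fy 16.8 fz 3.4 trav 120.4 w 36.71 z 0.0829 t 21.4
```

View pics/c4.png

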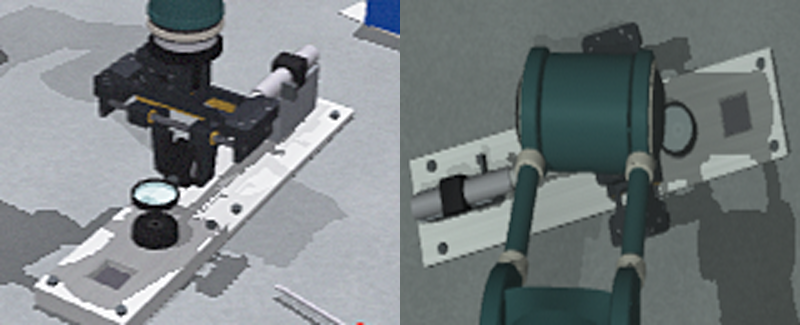

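The lens stands over the seated wheel, the hard stop is reached at 120 mm of travel and held with about 17 N, and the button is squeezed. Handing in.

```bash
python3 -c "
from workcell import *
print(job_done())"
```

```text
the job is handed in; nothing more can be done
None
```

The job is handed in (no verdict came back): the wheel is seated in the round nest and released, and the arm is holding the lens over it at the second stop, 120 mm out, with the button squeezed.

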